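# Clear the cut-off jig and set its length stop to the next hole

## Robot

A 6-joint arm with a two-finger parallel gripper is mounted at the origin on the work surface. World frame = base frame: x ahead of the robot, y to its left, z up, the work surface at z = 0. Lengths are in m, angles in rad, forces in N, time in s.
With the tool pointing down it reaches from about 0.3 to 0.775 m from the base axis. Payload 14.6 kg.
Tool frame: the origin (TCP) lies at the very end of the fingers, on their centre line; the grasp point (between the pads) lies 19 mm behind it; z points along the fingers, y is the line along which they close (so a half turn about z gives the same grasp; the last joint's range is limited). The gripper opens to 94 mm and grips with 3 to 60 N. Pads are 16 mm wide; open, the fingers measure 119 mm over their backs; the gripper's body (75 mm by 177 mm) begins 78 mm behind the grasp point.
Start: joints at [-1.253, 0.3, 1.521, -0, 1.321, -0.067], TCP at [0.206, -0.51, 0.167] pointing down, gripper open.
Joint ranges: [-3.03, 3.03], [-0.79, 2.21], [0.23, 2.52], [-1.04, 4.18], [0, 3.07], [-2.55, 2.55]. Speed limits (rad/s): [2.22, 2.22, 2.57, 3.14, 3.14, 3.14].

## Interface

Orientations are given as [roll, pitch, yaw] about the fixed x, y, z axes, in that order (R = Rz(yaw) Ry(pitch) Rx(roll)).
In Python, from station import ctrl gives the robot as it stands. The module is installed in compiled form; this text tells all that it offers.
- The arm moves only by the tool play_rows, never from a script. Its argument "commands" is a list of rows, each a list of 7 numbers: the shift along the tool's x, y, z in m, then the turn, a rotation vector about the tool's x, y, z in degrees, then the closure, from -1 (fully open) to 1 (shut). A call has 1 to 20 rows; each row shifts and turns the commanded pose from where the row before left it, along the tool's axes as they then stand; what a row does not reach is not made up. A row lasts 1/12 s, in which the tool goes at most 41.7 mm and 7.16 degrees, less where a joint would pass 70% of its speed; a pose out of reach is approached as far as the arm can. A call is refused whole if a number of a shift passes 0.0417 or a number of a turn 7.16, either way. A call with a gripper value outside its range is refused whole. The fingers move at their own pace and stop on an object; "force" is the grip in N (left out, the last holds). Time passes only in rows, so rows that do not move let the fingers close. It gives the time, the measured TCP pose, the force, the opening and the grip force at its end, in the units of the state.
- ctrl.get_obs(): the state, without advancing time (a new reading comes with each control period).
- ctrl.camera(name): name is "side" or "top"; returns the picture (400x640x3 uint8, blue, green, red); there is no depth.
- ctrl.camera_model(name): a dict with "fx", "fy", "cx", "cy" (pixels), "distortion" ([k1, k2, p1, p2, k3] as OpenCV has them; the pictures are not rectified), "rvec" (rotation vector, rad) and "tvec" (3), from world to camera coordinates, as OpenCV has them. Camera axes: x right, y down, z forward; pixel columns grow to the right and rows downward; lengths in m; the calibration is good to about 2 mm. A picture is of the moment at which its call begins. camera_model takes no time and is no camera call.
- ctrl.hand_in(): hands the job in; it is judged then, once.
The state is a dict: "time_s": time; "qpos": joint angles; "joint_vel": joint speeds; "tau": joint torques, N m; "ee_pos": TCP position; "eef_rot": TCP orientation; "force": force on the tool from outside, world axes, zero at the start; "moment": the same for the moment, N m; "grip_width": finger opening in m; "grip_force": force on a finger pad.
Only numpy, scipy, OpenCV 4.12 (cv2) and the standard library are available. Lean on these libraries where they do the work, as an engineer would, in place of code of your own. Each camera call takes 0.05 s, during which the arm holds its last target. There are 200 camera calls.

## Task

Put the two birch offcuts that lie on the bed of the cut-off jig into the plywood offcut box. Then set the length stop for the next smaller doll: pull up the knob of its index plunger, slide the stop along the tube to the next hole towards the saw guide and let the pin go fully home in that hole. Finish while still holding the knob with the pin home (your hand stays on it at the end), and leave the other things on the bench where they are.

Things in the scene. Friction and masses are not known exactly. Their poses are not given: they have to be found in the camera images.
- jig: Fixed cut-off jig: beech bed 200 x 420 mm, top at z 18 mm, at jig x -110 to +90, y -210 to +210 mm. Along it, as a fence, a 30 mm square steel tube: axis at x +55, front face x +40, top z 58 mm, with 11 mm holes every 40 mm in its top. Kerfed beech saw guide posts, up to 88 mm high, at y -127 to -192 mm: towards the saw guide is jig -y. Origin on the bench, axes as given.
- stop (a joint): Position of the length stop on the tube, m: 0 in the hole where it starts, growing towards the saw guide (jig -y); 0.04 is the next hole. Friction 1.5 N. The stop is an aluminium sleeve 60 mm long and 42 mm wide round the tube, top at z 63 mm, the knob over its middle.
- plunger (a joint): Lift of the spring plunger, m: 0 pin home in a hole, 0.014 pulled up to its limit. The 8 mm round-ended pin goes 10 mm deep, so it is out of its hole from 0.010 and the stop can slide; let down between holes it rides on the tube at 0.010, and it drops into a hole within about 3 mm of its centre. Spring 4 N at 0 to 8.5 N at 0.014.
- knob: Black plunger knob, an upright cylinder 30 mm in diameter and 17 mm high, on top of the plunger; it rises with the plunger and slides with the stop. Origin: centre of its underside, 90 mm above the bench when the pin is home; axes as the jig's. Below it a barrel of 20 mm diameter (24 at its foot) goes down 27 mm to the sleeve's top.
- next_hole (a point): Centre of the next hole towards the saw guide, at the tube's top surface; the knob's axis must end over it. At the start it is 40 mm from the knob's axis.
- plate (a point): Middle of the saw-guide face of the stop's steel plate, which stands out from the sleeve across the bed (86 mm long, 6 mm thick, 20 to 56 mm above the bench, reaching to jig x -51 mm) and slides with the stop. An offcut beside it on the saw guide side is in its way.
- round_offcut: Birch offcut, flat round disc 44 mm in diameter, 24 mm high, about 28 g, lying loose on the bed in front of the tube. Origin: centre of its underside.
- square_offcut: Birch offcut, block 32 (x) x 46 (y) x 26 (z) mm, about 30 g, lying loose on the bed in front of the tube. Origin: centre of its underside.
- bin: Open plywood offcut box, 170 x 170 mm, 80 mm high, walls and floor 6 mm thick, heavy (does not move), on the bench to the robot's left of the jig. Origin: centre of its underside, axes along its sides.
- sanding_block: Yellow plastic sanding block, 120 x 65 x 30 mm. Bystander. Origin: centre of its underside.
- collet_ring_a: Brass collet ring, 52 mm across, 14 mm high. Bystander. Origin: centre of its underside.
- collet_ring_b: Brass collet ring, 44 mm across, 12 mm high. Bystander. Origin: centre of its underside.
- bevel_square: Steel bevel square with a 130 mm stock and a 190 mm blade set askew, 14 mm high, lying flat. Bystander. Origin: underside of the stock, at its middle.
Things that resemble listed ones, but are neither listed nor needed, are in the scene too. Leave any pink or turquoise look-alike of the square_offcut alone.

How it is judged:
On the way, in this order (a step that is already met when the one before it is completed fails the run):
1. both offcuts lie in the offcut box while the stop is still in its first hole (x of round_offcut in the frame of bin between -0.078 and 0.078 m and y of round_offcut in the frame of bin between -0.078 and 0.078 m and z of round_offcut in the frame of bin between 0 and 0.07 m and x of square_offcut in the frame of bin between -0.078 and 0.078 m and y of square_offcut in the frame of bin between -0.078 and 0.078 m and z of square_offcut in the frame of bin between 0 and 0.07 m and value of joint stop between -0.004 and 0.004 m and value of joint plunger below 0.003 m), for 0.1 s.
2. the plunger is pulled up so that its pin is out of the first hole (value of joint plunger above 0.009 m and value of joint stop between -0.008 and 0.008 m), for 0.02 s.
At the end, for the whole second after the job is handed in: Both offcuts are in the offcut box, the stop is in the next hole towards the saw guide (joint stop 0.04 within 0.003) with the pin home (plunger below 0.002), and the fingers are still holding the knob, gripped or pressed down (more than 2 N between fingers and knob). The program ends holding (x of round_offcut in the frame of bin between -0.078 and 0.078 m and y of round_offcut in the frame of bin between -0.078 and 0.078 m and z of round_offcut in the frame of bin between 0 and 0.07 m and x of square_offcut in the frame of bin between -0.078 and 0.078 m and y of square_offcut in the frame of bin between -0.078 and 0.078 m and z of square_offcut in the frame of bin between 0 and 0.07 m and value of joint stop between 0.037 and 0.043 m and value of joint plunger below 0.002 m and contact force between the fingers and knob above 2 N); the arm keeps its last pose, push and grip.
It fails at once if the sanding block is moved by more than 30 mm (distance of sanding_block from where it was at the start of the episode above 0.03 m).
It fails at once if the larger collet ring is moved by more than 30 mm (distance of collet_ring_a from where it was at the start of the episode above 0.03 m).
It fails at once if the smaller collet ring is moved by more than 30 mm (distance of collet_ring_b from where it was at the start of the episode above 0.03 m).
It fails at once if the bevel square is moved by more than 30 mm (distance of bevel_square from where it was at the start of the episode above 0.03 m).
It also fails if it takes over 70 s, if anything falls off the work surface, if the arm or the gripper's body presses on something with over 40 N, if the wrist force passes 120 N, or if a joint passes its speed limit or range.

## Working session

There is one attempt and no reset: what is moved stays moved. The work goes in short steps, Python scripts to look and compute and a tool call to move; the robot and the scene stay as the last step left them, time stands still between calls to the robot, and variables do not carry over. Pictures are saved under pics/ and viewed, at most 10 in all, crops included, and the job is handed in when it is done.

Besides the shell and the picture viewer there is one more tool, called after "Call:" as name([rows], argument=value, ...), one row to a line, values as JSON. play_rows: Moves the arm, as the interface text tells. Its arguments: {"type":"object","properties":{"commands":{"type":"array","items":{"type":"array","items":{"type":"number"}}},"force":{"type":"number"}},"required":["commands"]}

```bash
mkdir -p pics
cat > h.py <<'E'
import numpy as np, cv2
from station import ctrl
def cam(n):
    m=ctrl.camera_model(n);K=np.array([[m['fx'],0,m['cx']],[0,m['fy'],m['cy']],[0,0,1.]])
    return K,np.array(m['distortion'],float),cv2.Rodrigues(np.array(m['rvec'],float))[0],np.array(m['tvec'],float).ravel()
def ray(n,px):
    K,d,R,t=cam(n);p=cv2.undistortPoints(np.array(px,float).reshape(-1,1,2),K,d).reshape(-1,2)
    return -R.T@t,(R.T@np.c_[p,np.ones(len(p))].T).T
def onz(n,px,z):
    o,v=ray(n,px);return o+v*((z-o[2])/v[:,2])[:,None]
def proj(n,P):
    K,d,R,t=cam(n);return cv2.projectPoints(np.array(P,float).reshape(-1,1,3),cv2.Rodrigues(R)[0],t,K,d)[0].reshape(-1,2)
def snap(n,f):
    im=ctrl.camera(n);cv2.imwrite(f'pics/{f}.png',im);return im
E
python3 - <<'E'
from h import *
snap('top','top0');snap('side','side0')
for n in('top','side'):
    K,d,R,t=cam(n);print(n,(-R.T@t).round(3),K[0,0],d)
o=ctrl.get_obs();print({k:np.round(v,3) for k,v in o.items()})
E
```

```text
top [ 0.481 -0.009  1.359] 442.75323898269943 [-0.09175376  0.          0.          0.          0.        ]
side [ 0.436 -0.813  0.611] 374.5104382431812 [-0.00080594  0.          0.          0.          0.        ]
{'time_s': np.float64(0.1), 'qpos': array([-1.253,  0.3  ,  1.522,  0.   ,  1.321, -0.067]), 'joint_vel': array([ 0.001, -0.   , -0.003, -0.001,  0.002,  0.001]), 'tau': array([ 1.0000e-03, -5.3265e+01, -3.5328e+01,  7.1000e-02,  2.4000e-02,
       -0.0000e+00]), 'ee_pos': array([ 0.206, -0.51 ,  0.167]), 'eef_rot': array([-3.141, -0.   ,  0.385]), 'force': array([-0.735, -0.173,  0.133]), 'moment': array([-0.007,  0.007,  0.008]), 'grip_force': np.float64(0.0), 'grip_width': np.float64(0.094)}
```

View pics/top0.png

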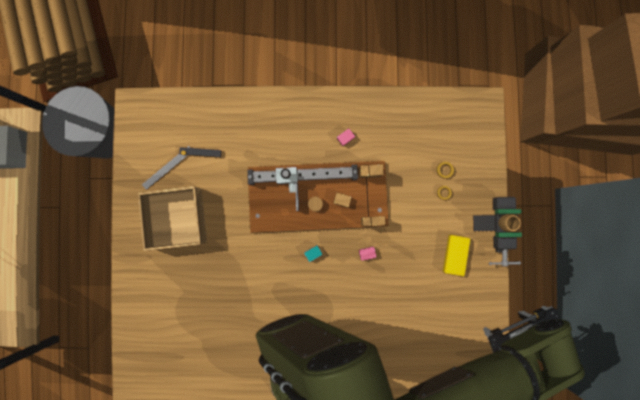

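View pics/side0.png

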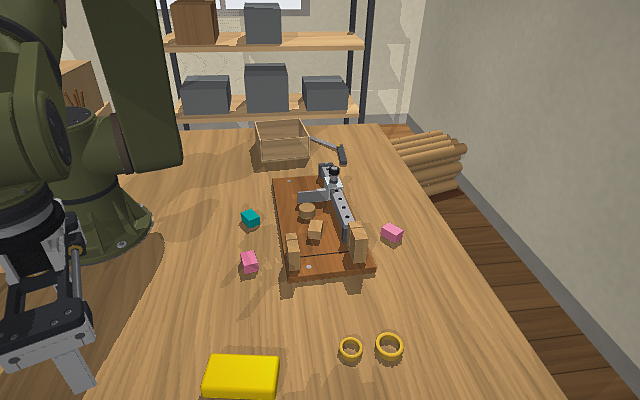

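Top view: the jig is at about (318,198), with the knob at (286,173) and the plate at (297,195). The box is at (170,218). Candidates for the offcuts: round disc (316,204) and birch block (343,201) on the bed. The pink blocks (347,137) and (368,254) and the turquoise one (314,254) lie off the jig, so they are look-alikes to leave alone. I choose the two birch pieces on the bed and will check them in a close crop.

Run:
```python
from h import *
a=cv2.imread('pics/top0.png');b=cv2.imread('pics/side0.png')
A=cv2.resize(a[155:240,240:400],None,fx=5,fy=5,interpolation=cv2.INTER_CUBIC)[:,:800]
cv2.imwrite('pics/c_top.png',A)
B=cv2.resize(b[155:285,260:390],None,fx=4.6,fy=4.6,interpolation=cv2.INTER_CUBIC)
cv2.imwrite('pics/c_side.png',B)
```

```text
(no output)
```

View pics/c_top.png

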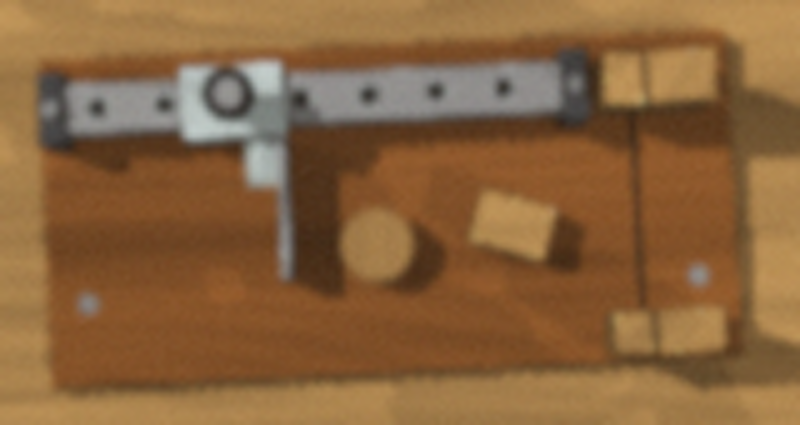

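View pics/c_side.png

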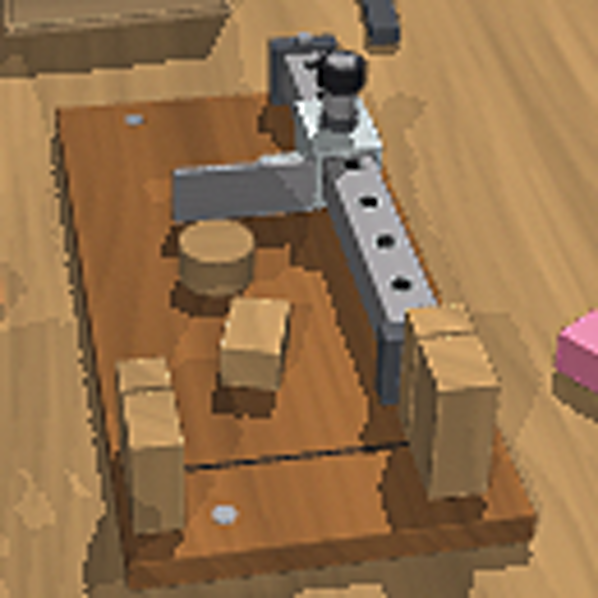

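The top crop confirms the birch disc at full-image (315.3,203.9) and the birch block at (342.7,200), both on the bed. Tube holes are visible at crop (97,107), (165,103), (300,98), (368,94), (435,90) and (503,87), and the knob top is at (228,94).

```bash
cat >> h.py <<'E'
def cr(p): return (np.array(p,float)+.5)/5-.5+[240,155]
E
python3 - <<'E'
from h import *
h=onz('top',cr([(97,107),(165,103),(300,98),(368,94),(435,90),(503,87)]),.058);print('holes',h.round(4).tolist(),np.linalg.norm(np.diff(h,axis=0),axis=1).round(4))
v=h[-1]-h[0];ang=np.arctan2(v[1],v[0]);print('jig -y dir deg',np.degrees(ang), 'jig yaw',np.degrees(ang)+90)
print('knob',onz('top',cr([(228,94)]),.107))
print('disc',onz('top',cr([(377,245)]),.042))
s=onz('top',cr([(483,190),(557,208),(545,262),(470,242)]),.044);print('sq',s.round(4).tolist(),s.mean(0),np.linalg.norm(np.diff(s,axis=0),axis=1))
d=s[1]+s[2]-s[0]-s[3];print('sq long dir',np.degrees(np.arctan2(d[1],d[0])))
print('plate end',onz('top',cr([(292,278)]),.056))
c=onz('top',cr([(40,62),(722,35),(742,360),(55,388)]),.018);print('bed',c.round(4).tolist(),c.mean(0))
b=onz('top',[(138,194),(197,187),(203,245),(143,250)],.08);print('bin',b.round(3).tolist(),b.mean(0))
# side-view masks to check
b=onz('side',[((215+.5)/4.6-.5+260,(243+.5)/4.6-.5+155)],.042);print('disc side',b)
b=onz('side',[((258+.5)/4.6-.5+260,(325+.5)/4.6-.5+155)],.044);print('sq side',b)
b=onz('side',[((341+.5)/4.6-.5+260,(73+.5)/4.6-.5+155)],.099);print('knob side mid',b)
E
```

```text
holes [[0.6087, 0.1498, 0.058], [0.6109, 0.1096, 0.058], [0.6136, 0.03, 0.058], [0.6158, -0.0102, 0.058], [0.618, -0.0497, 0.058], [0.6197, -0.0899, 0.058]] [0.0402 0.0797 0.0402 0.0396 0.0402]
jig -y dir deg -87.3803590114773 jig yaw 2.619640988522704
knob [[0.61100752 0.06936073 0.107     ]]
disc [[ 0.52718113 -0.01520318  0.042     ]]
sq [[0.5596, -0.0784, 0.044], [0.5487, -0.1225, 0.044], [0.5166, -0.1151, 0.044], [0.5287, -0.0705, 0.044]] [ 0.53840842 -0.09661903  0.044     ] [0.04536539 0.03297375 0.04617568]
sq long dir -104.53691732001909
plate end [[0.50745194 0.03495219 0.056     ]]
bed [[0.6404, 0.1896, 0.018], [0.6556, -0.2267, 0.018], [0.4573, -0.2366, 0.018], [0.4422, 0.1799, 0.018]] [ 0.54884894 -0.02344507  0.018     ]
bin [[0.556, 0.503, 0.08], [0.575, 0.328, 0.08], [0.407, 0.309, 0.08], [0.392, 0.487, 0.08]] [0.48263305 0.4068509  0.08      ]
disc side [[ 0.52744897 -0.01875418  0.042     ]]
sq side [[ 0.54135962 -0.09860467  0.044     ]]
knob side mid [[0.61288444 0.06738815 0.099     ]]
```

Two sightings agree within about 3 mm: disc (0.527,-0.016), block (0.539,-0.097) with its long axis at 75.5°, knob (0.612,0.069), jig yaw 2.6°, box (0.483,0.407). I start with the block: turn the tool to yaw 75.5°, then travel over it.

Call:
play_rows([
  [0,0,-0.005,0,0,-6.68,-0.5],
  [0,0,-0.005,0,0,-6.68,-0.5],
  [0,0,-0.005,0,0,-6.68,-0.5],
  [0,0,-0.005,0,0,-6.68,-0.5],
  [0,0,0,0,0,-6.68,-0.5],
  [0,0,0,0,0,-6.68,-0.5],
  [0,0,0,0,0,-6.68,-0.5],
  [0,0,0,0,0,-6.68,-0.5],
  [0,0,0,0,0,0,-0.5],
], force=20)

```text
time_s: 0.85
ee_pos: [0.2064, -0.5096, 0.1869]
eef_rot: [-3.141, -0.001, 1.323]
force: [0.3, -0.2, -0.7]
grip_width: 0.0708
grip_force: 0.0
```

Call:
play_rows([
  [0.02,0.009,0,0,0,0,-0.5],
  [0.0345,0.0156,0,0,0,0,-0.5],
  [0.0345,0.0156,0,0,0,0,-0.5],
  [0.0345,0.0156,0,0,0,0,-0.5],
  [0.0345,0.0156,0,0,0,0,-0.5],
  [0.0345,0.0156,0,0,0,0,-0.5],
  [0.0345,0.0156,0,0,0,0,-0.5],
  [0.0345,0.0156,0,0,0,0,-0.5],
  [0.0345,0.0156,0,0,0,0,-0.5],
  [0.0345,0.0156,0,0,0,0,-0.5],
  [0.0345,0.0156,0,0,0,0,-0.5],
  [0.0345,0.0156,0,0,0,0,-0.5],
  [0.0345,0.0156,0,0,0,0,-0.5],
  [0.0345,0.0156,0,0,0,0,-0.5],
  [0.015,0.0066,0,0,0,0,-0.5],
  [0,0,0,0,0,0,-0.5],
  [0,0,0,0,0,0,-0.5],
])

```text
time_s: 2.27
ee_pos: [0.539, -0.096, 0.1868]
eef_rot: [-3.141, 0.0, 1.316]
force: [-0.8, -0.2, -0.2]
grip_width: 0.0707
grip_force: 0.0
```

Call:
play_rows([
  [0,0,0.03,0,0,0,-0.5],
  [0,0,0.035,0,0,0,-0.5],
  [0,0,0.035,0,0,0,-0.5],
  [0,0,0.03,0,0,0,-0.5],
  [0,0,0.02,0,0,0,-0.5],
  [0,0,0.01,0,0,0,-0.5],
  [0,0,0.004,0,0,0,-0.5],
  [0,0,0,0,0,0,-0.5],
  [0,0,0,0,0,0,0.6],
  [0,0,0,0,0,0,0.6],
  [0,0,0,0,0,0,0.6],
  [0,0,0,0,0,0,0.6],
  [0,0,0,0,0,0,0.6],
  [0,0,0,0,0,0,0.6],
], force=20)

```text
time_s: 3.43
ee_pos: [0.5392, -0.0964, 0.0235]
eef_rot: [3.141, -0.0, 1.318]
force: [0.0, 0.4, -0.6]
grip_width: 0.0336
grip_force: 0.0
```

Call:
play_rows([
  [0,0,0,0,0,0,0.7],
  [0,0,0,0,0,0,0.7],
  [0,0,0,0,0,0,0.7],
  [0,0,0,0,0,0,0.7],
  [0,0,-0.01,0,0,0,0.7],
  [0,0,-0.02,0,0,0,0.7],
  [0,0,-0.03,0,0,0,0.7],
  [0,0,-0.035,0,0,0,0.7],
  [0,0,-0.035,0,0,0,0.7],
  [0,0,-0.035,0,0,0,0.7],
  [0,0,-0.01,0,0,0,0.7],
  [0,0,0,0,0,0,0.7],
])

```text
time_s: 4.43
ee_pos: [0.5401, -0.0967, 0.2019]
eef_rot: [3.136, -0.0, 1.318]
force: [-0.5, 0.0, -1.0]
grip_width: 0.0138
grip_force: 0.0
```

The fingers closed past 32 mm, so they aren't holding the block. I look again.

Run:
```python
from h import *
a=snap('top','t1');b=snap('side','s1')
A=cv2.resize(a[155:240,240:400],None,fx=3.5,fy=3.5,interpolation=cv2.INTER_CUBIC)
B=cv2.resize(b[60:285,230:400],None,fx=2.6,fy=2.6,interpolation=cv2.INTER_CUBIC)[:590]
C=np.zeros((600,800,3),np.uint8);A=A[:,:];C[:A.shape[0],:300]=A[:,:300];C[:B.shape[0],310:310+B.shape[1]]=B
cv2.imwrite('pics/v1.png',C)
```

```text
(no output)
```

View pics/v1.png

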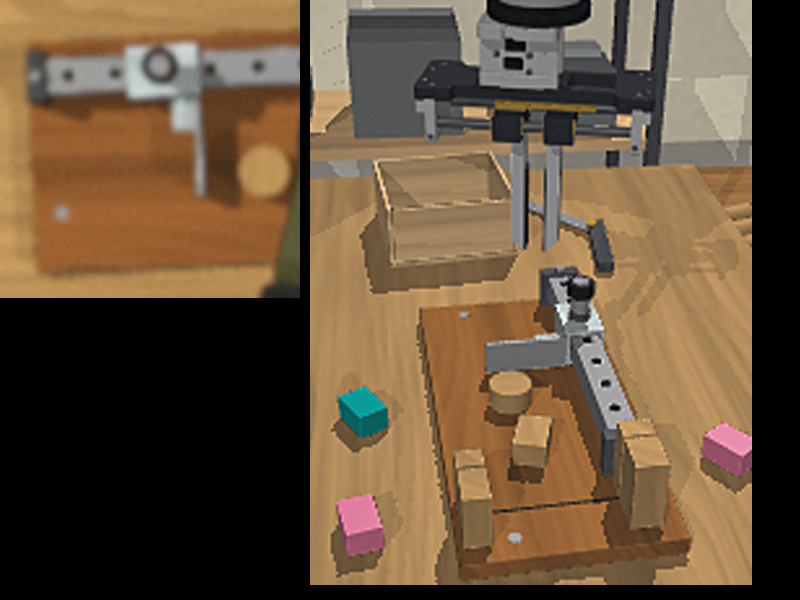

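The block (crop (534,433)) and the disc haven't moved. The fingers are empty, with their tips at crop (519,248) and (550,248). I check the TCP reading against the picture.

Run:
```python
from h import *
o=ctrl.get_obs();p=o['ee_pos'];print(p,o['grip_width'],o['grip_force'],o['eef_rot'])
print('proj tcp side',proj('side',[p]),'tips seen',[(519-310)/2.6+230,248/2.6+60],[(550-310)/2.6+230,248/2.6+60])
# block now, by mask in side view
b=cv2.imread('pics/s1.png');
for P in ([.539,-.097,.044],[.539,-.097,.018],[.527,-.016,.042]): print(proj('side',[P]))
q=[((x-310)/2.6+230,y/2.6+60) for x,y in [(523,417),(552,418),(546,449),(515,446)]]
s=onz('side',q,.044);print(s.round(4),s.mean(0))
```

```text
[ 0.53866999 -0.09634744  0.19750126] 0.014274461861031366 0.0 [-3.14079422e+00  2.06426924e-05  1.31744799e+00]
proj tcp side [[315.46798301 170.19659347]] tips seen [310.38461538461536, 155.3846153846154] [322.3076923076923, 155.3846153846154]
[[314.65188472 224.92473715]]
[[314.50016003 233.18721572]]
[[306.05927402 206.83991441]]
[[ 0.5346 -0.0782  0.044 ]
 [ 0.562  -0.0829  0.044 ]
 [ 0.5496 -0.1282  0.044 ]
 [ 0.5219 -0.1207  0.044 ]] [ 0.54201849 -0.10249279  0.044     ]
```

Run:
```python
from h import *
print(proj('side',[[.206,-.51,.167]]))
a=cv2.imread('pics/side0.png')[280:400,0:150];b=cv2.imread('pics/s1.png')[90:190,270:370]
C=np.zeros((480,800,3),np.uint8)
A=cv2.resize(a,(400,320));B=cv2.resize(b,(400,400));C[:320,:400]=A;C[:400,400:]=B
x,y=(proj('side',[[.206,-.51,.167]])[0]-[0,280])*8/3;cv2.circle(C,(int(x),int(y)),4,(0,0,255),1)
x,y=(proj('side',[[.5387,-.0963,.1975]])[0]-[270,90])*4;cv2.circle(C,(400+int(x),int(y)),4,(0,0,255),1)
cv2.imwrite('pics/v2.png',C)
```

```text
[[ 93.88106327 370.30748985]]
```

View pics/v2.png

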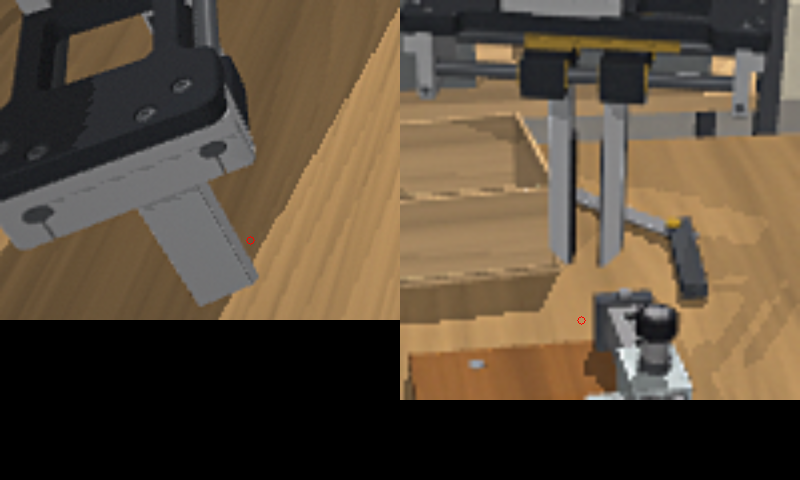

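Run:
```python
from h import *
P=np.array([.206,-.51,.167]);c,s=np.cos(.385),np.sin(.385);X=np.array([c,s,0]);Y=np.array([s,-c,0])
print('expected near finger back corners',proj('side',[P+.0595*Y-.008*X,P+.0595*Y+.008*X]),'seen (75,394.4),(96.4,383.9)')
print('if 40mm higher',proj('side',[P+.0595*Y-.008*X+[0,0,.04],P+.0595*Y+.008*X+[0,0,.04]]))
o=ctrl.get_obs();p=o['ee_pos'];print(p,o['qpos'].round(4))
t=[(316.3,156)]
print('on z',onz('side',t,p[2]))
O,v=ray('side',t);k=(p[1]-O[1])/v[0,1];print('at y',O+v*k)
# two-view tip? project into top
print('top proj',proj('top',[p]))
```

```text
expected near finger back corners [[ 89.67452055 417.29392633]
 [105.50744749 410.04405526]] seen (75,394.4),(96.4,383.9)
if 40mm higher [[ 77.71717684 398.21650159]
 [ 94.61700185 390.89274936]]
[ 0.53866999 -0.09634744  0.19750126] [-0.2439  0.2725  1.4854 -0.      1.3845  0.0094]
on z [[ 0.54961845 -0.02947682  0.19750126]]
at y [[ 0.53993139 -0.09634744  0.23282746]]
top proj [[346.10035795 197.03518252]]
```

From the start the fingertips have appeared about 35–45 mm higher than the reported TCP. The block was never between the fingers, so they closed above it. I open, go down partway and look from close.

Call:
play_rows([
  [0,0,0.02,0,0,0,-0.5],
  [0,0,0.03,0,0,0,-0.5],
  [0,0,0.03,0,0,0,-0.5],
  [0,0,0.03,0,0,0,-0.5],
  [0,0,0.03,0,0,0,-0.5],
  [0,0,0.02,0,0,0,-0.5],
  [0,0,0.01,0,0,0,-0.5],
  [0,0,0,0,0,0,-0.5],
  [0,0,0,0,0,0,-0.5],
  [0,0,0,0,0,0,-0.5],
])

```text
time_s: 5.37
ee_pos: [0.5396, -0.0966, 0.0293]
eef_rot: [3.14, -0.0, 1.318]
force: [-0.4, -0.4, 0.9]
grip_width: 0.0701
grip_force: 0.0
```

Run:
```python
from h import *
b=snap('side','s2')
o=ctrl.get_obs();p=o['ee_pos'];print(p,o['grip_width'],o['force'],proj('side',[p]))
B=cv2.resize(b[130:260,250:390],None,fx=4.5,fy=4.5,interpolation=cv2.INTER_CUBIC)
cv2.imwrite('pics/v3.png',B)
```

```text
[ 0.53971353 -0.09656888  0.02947303] 0.07028126846440792 [-0.36139253  0.8963312   0.34002646] [[314.8303311  229.44267542]]
```

View pics/v3.png

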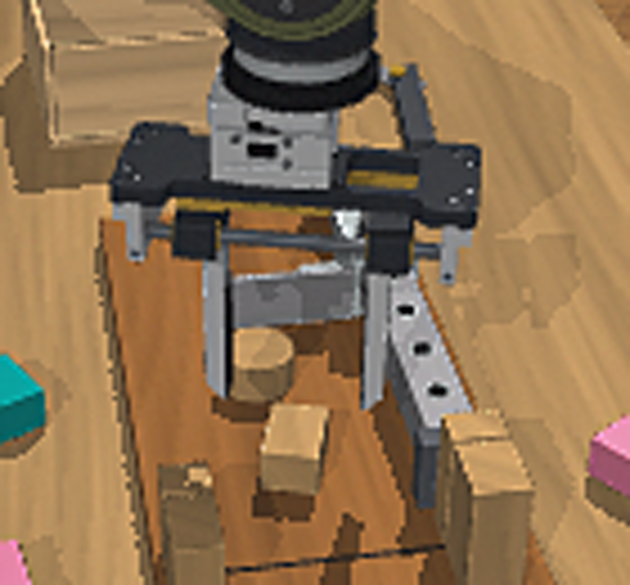

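Close view: the tips are at crop (217,395) and (372,405), behind the block (top centre at crop (296,435)) as the camera sees it. They are either too high or too far in +y. I test both against the two heights and the visible finger gap.

Run:
```python
from h import *
t=lambda x,y:((x+.5)/4.5-.5+250,(y+.5)/4.5-.5+130)
L,R=t(228,397),t(366,408)  # inner tip edges approx
print('seen',L,R)
psi=1.318;Y=np.array([np.sin(psi),-np.cos(psi),0])
p=np.array([.5397,-.0966,.0295]);q=np.array([.5387,-.0963,.1975])
for nm,d in (('z35',[0,0,.035]),('z30',[0,0,.03]),('y67',[.01,.067,0]),('y45',[.005,.045,0]),('y40z10',[.005,.04,.01])):
    d=np.array(d);print(nm,proj('side',[p+d-.035*Y,p+d+.035*Y]).round(1).tolist(),'low c',proj('side',[p+d]).round(1),'high c',proj('side',[q+d]).round(1))
```

```text
seen (300.27777777777777, 217.83333333333331) (330.94444444444446, 220.27777777777777)
z35 [[300.7, 216.9], [329.5, 219.3]] low c [[315.  218.1]] high c [[315.7 156.2]]
z30 [[300.7, 218.5], [329.4, 221.0]] low c [[315.  219.8]] high c [[315.7 158.2]]
y67 [[302.0, 212.1], [328.6, 214.3]] low c [[315.3 213.2]] high c [[315.9 156. ]]
y45 [[301.0, 217.2], [328.0, 219.5]] low c [[314.5 218.3]] high c [[315.  160.5]]
y40z10 [[301.1, 215.2], [328.5, 217.5]] low c [[314.8 216.4]] high c [[315.4 157.7]]
```

A pure height offset of about 33 mm fits both heights: the true tip is about 33 mm above the reading. I descend by that much more in guarded small steps.

Call:
play_rows([
  [0,0,0.01,0,0,0,-0.5],
  [0,0,0.01,0,0,0,-0.5],
  [0,0,0.008,0,0,0,-0.5],
  [0,0,0,0,0,0,-0.5],
  [0,0,0,0,0,0,-0.5],
])

```text
time_s: 5.83
ee_pos: [0.5387, -0.0963, -0.0004]
eef_rot: [-3.14, 0.0, 1.318]
force: [0.1, 0.7, 0.8]
grip_width: 0.0707
grip_force: 0.0
```

Call:
play_rows([
  [0,0,0.003,0,0,0,-0.5],
  [0,0,0.003,0,0,0,-0.5],
  [0,0,0.003,0,0,0,-0.5],
  [0,0,0,0,0,0,-0.5],
])

```text
time_s: 6.17
ee_pos: [0.5388, -0.0964, -0.0093]
eef_rot: [-3.141, -0.0, 1.317]
force: [0.7, 0.0, 0.6]
grip_width: 0.0703
grip_force: 0.0
```

Call:
play_rows([
  [0,0,0,0,0,0,0.6],
  [0,0,0,0,0,0,0.6],
  [0,0,0,0,0,0,0.6],
  [0,0,0,0,0,0,0.6],
  [0,0,0,0,0,0,0.6],
  [0,0,0,0,0,0,0.6],
  [0,0,0,0,0,0,0.6],
  [0,0,0,0,0,0,0.6],
  [0,0,0,0,0,0,0.6],
  [0,0,0,0,0,0,0.6],
], force=20)

```text
time_s: 7.0
ee_pos: [0.5391, -0.0964, -0.0087]
eef_rot: [3.142, -0.0, 1.318]
force: [0.2, 0.4, 1.1]
grip_width: 0.0319
grip_force: 20.0
```

Call:
play_rows([
  [0,0,-0.01,0,0,0,0.6],
  [0,0,-0.03,0,0,0,0.6],
  [0,0,-0.035,0,0,0,0.6],
  [0,0,-0.035,0,0,0,0.6],
  [0,0,-0.03,0,0,0,0.6],
  [0,0,-0.01,0,0,0,0.6],
  [0,0,0,0,0,0,0.6],
])

```text
time_s: 7.58
ee_pos: [0.5401, -0.0967, 0.1443]
eef_rot: [3.137, -0.0, 1.318]
force: [0.2, 0.6, -0.3]
grip_width: 0.0321
grip_force: 20.0
```

Call:
play_rows([
  [0.017,-0.00635,0,0,0,0,0.6],
  [0.034,-0.01265,0,0,0,0,0.6],
  [0.034,-0.01265,0,0,0,0,0.6],
  [0.034,-0.01265,0,0,0,0,0.6],
  [0.034,-0.01265,0,0,0,0,0.6],
  [0.034,-0.01265,0,0,0,0,0.6],
  [0.034,-0.01265,0,0,0,0,0.6],
  [0.034,-0.01265,0,0,0,0,0.6],
  [0.034,-0.01265,0,0,0,0,0.6],
  [0.034,-0.01265,0,0,0,0,0.6],
  [0.034,-0.01265,0,0,0,0,0.6],
  [0.034,-0.01265,0,0,0,0,0.6],
  [0.034,-0.01265,0,0,0,0,0.6],
  [0.034,-0.01265,0,0,0,0,0.6],
  [0.034,-0.01265,0,0,0,0,0.6],
  [0.017,-0.0063,0,0,0,0,0.6],
  [0,0,0,0,0,0,0.6],
  [0,0,0,0,0,0,0.6],
])

```text
time_s: 9.08
ee_pos: [0.4823, 0.4449, 0.1389]
eef_rot: [-3.14, 0.003, 1.319]
force: [0.6, -0.6, -0.1]
grip_width: 0.0317
grip_force: 20.0
```

Call:
play_rows([
  [0,0,0.03,0,0,0,0.6],
  [0,0,0.035,0,0,0,0.6],
  [0,0,0.035,0,0,0,0.6],
  [0,0,0.025,0,0,0,0.6],
  [0,0,0.012,0,0,0,0.6],
  [0,0,0,0,0,0,0.6],
  [0,0,0,0,0,0,-0.3],
  [0,0,0,0,0,0,-0.3],
  [0,0,0,0,0,0,-0.3],
  [0,0,0,0,0,0,-0.3],
  [0,0,0,0,0,0,-0.3],
  [0,0,-0.02,0,0,0,-0.3],
  [0,0,-0.035,0,0,0,-0.3],
  [0,0,-0.035,0,0,0,-0.3],
  [0,0,-0.035,0,0,0,-0.5],
  [0,0,-0.015,0,0,0,-0.5],
  [0,0,0,0,0,0,-0.5],
])

```text
time_s: 10.5
ee_pos: [0.4844, 0.446, 0.1495]
eef_rot: [3.137, -0.006, 1.318]
force: [1.0, 0.5, -0.7]
grip_width: 0.0705
grip_force: 0.0
```

Call:
play_rows([
  [-0.0168,0.0061,0,0,0,0,-0.5],
  [-0.0335,0.01223,0,0,0,0,-0.5],
  [-0.0335,0.01223,0,0,0,0,-0.5],
  [-0.0335,0.01223,0,0,0,0,-0.5],
  [-0.0335,0.01223,0,0,0,0,-0.5],
  [-0.0335,0.01223,0,0,0,0,-0.5],
  [-0.0335,0.01223,0,0,0,0,-0.5],
  [-0.0335,0.01223,0,0,0,0,-0.5],
  [-0.0335,0.01223,0,0,0,0,-0.5],
  [-0.0335,0.01223,0,0,0,0,-0.5],
  [-0.0335,0.01223,0,0,0,0,-0.5],
  [-0.0335,0.01223,0,0,0,0,-0.5],
  [-0.0335,0.01223,0,0,0,0,-0.5],
  [-0.0168,0.0062,0,0,0,0,-0.5],
  [0,0,0,0,0,0,-0.5],
  [0,0,0,0,0,0,-0.5],
])

```text
time_s: 11.83
ee_pos: [0.5276, -0.0171, 0.1435]
eef_rot: [-3.141, 0.0, 1.316]
force: [-0.3, 0.0, 0.1]
grip_width: 0.0705
grip_force: 0.0
```

Call:
play_rows([
  [0,0,0.03,0,0,0,-0.5],
  [0,0,0.035,0,0,0,-0.5],
  [0,0,0.035,0,0,0,-0.5],
  [0,0,0.03,0,0,0,-0.5],
  [0,0,0.015,0,0,0,-0.5],
  [0,0,0.007,0,0,0,-0.5],
  [0,0,0,0,0,0,-0.5],
  [0,0,0,0,0,0,0.4],
  [0,0,0,0,0,0,0.4],
  [0,0,0,0,0,0,0.4],
  [0,0,0,0,0,0,0.4],
  [0,0,0,0,0,0,0.4],
  [0,0,0,0,0,0,0.4],
  [0,0,0,0,0,0,0.4],
  [0,0,0,0,0,0,0.4],
], force=20)

```text
time_s: 13.08
ee_pos: [0.5284, -0.0167, -0.007]
eef_rot: [3.14, -0.0, 1.317]
force: [-1.1, 0.7, 7.0]
grip_width: 0.0433
grip_force: 20.0
```

Call:
play_rows([
  [0,0,-0.01,0,0,0,0.4],
  [0,0,-0.03,0,0,0,0.4],
  [0,0,-0.035,0,0,0,0.4],
  [0,0,-0.035,0,0,0,0.4],
  [0,0,-0.03,0,0,0,0.4],
  [0,0,-0.01,0,0,0,0.4],
  [0,0,0,0,0,0,0.4],
])

```text
time_s: 13.67
ee_pos: [0.5291, -0.0169, 0.1452]
eef_rot: [3.137, -0.001, 1.317]
force: [-1.0, -0.5, -0.8]
grip_width: 0.0435
grip_force: 20.0
```

Call:
play_rows([
  [0.0165,-0.0064,0,0,0,0,0.4],
  [0.033,-0.01277,0,0,0,0,0.4],
  [0.033,-0.01277,0,0,0,0,0.4],
  [0.033,-0.01277,0,0,0,0,0.4],
  [0.033,-0.01277,0,0,0,0,0.4],
  [0.033,-0.01277,0,0,0,0,0.4],
  [0.033,-0.01277,0,0,0,0,0.4],
  [0.033,-0.01277,0,0,0,0,0.4],
  [0.033,-0.01277,0,0,0,0,0.4],
  [0.033,-0.01277,0,0,0,0,0.4],
  [0.033,-0.01277,0,0,0,0,0.4],
  [0.0165,-0.0064,0,0,0,0,0.4],
  [0,0,0,0,0,0,0.4],
  [0,0,0,0,0,0,0.4],
])

```text
time_s: 14.83
ee_pos: [0.4821, 0.3698, 0.1402]
eef_rot: [-3.14, 0.002, 1.319]
force: [-1.1, -0.9, -0.7]
grip_width: 0.043
grip_force: 20.0
```

Call:
play_rows([
  [0,0,0.03,0,0,0,0.4],
  [0,0,0.035,0,0,0,0.4],
  [0,0,0.035,0,0,0,0.4],
  [0,0,0.025,0,0,0,0.4],
  [0,0,0.012,0,0,0,0.4],
  [0,0,0,0,0,0,0.4],
  [0,0,0,0,0,0,-0.4],
  [0,0,0,0,0,0,-0.4],
  [0,0,0,0,0,0,-0.4],
  [0,0,0,0,0,0,-0.4],
  [0,0,0,0,0,0,-0.4],
  [0,0,-0.02,0,0,0,-0.4],
  [0,0,-0.035,0,0,0,-0.4],
  [0,0,-0.035,0,0,-5.7,-0.4],
  [0,0,-0.035,0,0,-5.7,-0.4],
  [0,0,-0.035,0,0,-5.7,-0.4],
  [0,0,-0.015,0,0,0,-0.4],
  [0,0,0,0,0,0,-0.4],
])

```text
time_s: 16.33
ee_pos: [0.4841, 0.3708, 0.1852]
eef_rot: [3.135, -0.004, 1.616]
force: [-0.7, -0.7, 0.2]
grip_width: 0.0656
grip_force: 0.0
```

Run:
```python
from h import *
a=snap('top','t4');b=snap('side','s4')
o=ctrl.get_obs();print(o['ee_pos'],o['eef_rot'])
C=np.zeros((600,800,3),np.uint8)
A=cv2.resize(a[150:260,130:400],None,fx=2.9,fy=2.9,interpolation=cv2.INTER_CUBIC)
B=cv2.resize(b[100:200,220:380],None,fx=2.7,fy=2.7,interpolation=cv2.INTER_CUBIC)
C[:A.shape[0],:A.shape[1]]=A;C[325:325+B.shape[0],:B.shape[1]]=B
cv2.imwrite('pics/v4.png',C)
```

```text
[0.48287007 0.36991242 0.18029565] [ 3.14106522e+00 -2.90308703e-04  1.61552883e+00]
```

View pics/v4.png

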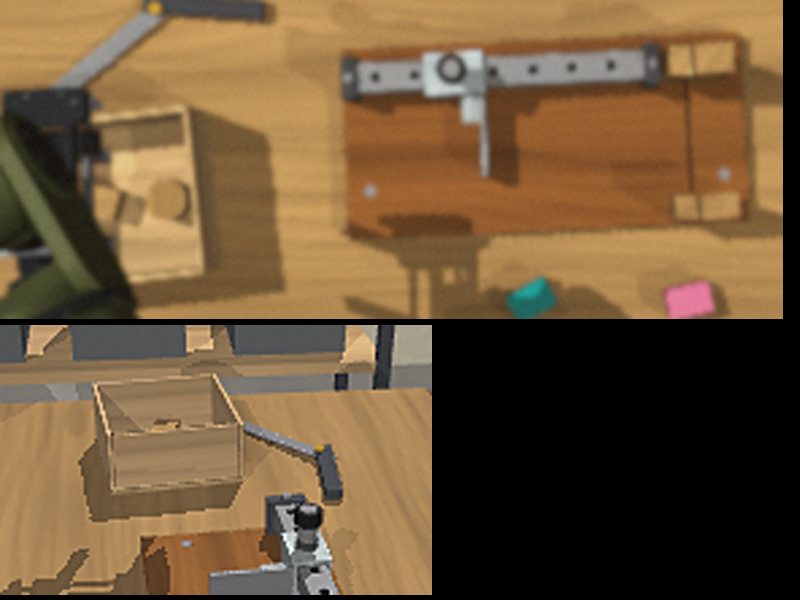

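Both offcuts are in the box (disc at crop (170,200), block at (110,200)), the bystanders are untouched, and the knob hasn't moved (crop (452,68)). Next I go over the knob at (0.612,0.069) with the fingers closing across the tube.

Call:
play_rows([
  [-0.0153,0.0058,0,0,0,0,-0.3],
  [-0.03065,0.01154,0,0,0,0,-0.3],
  [-0.03065,0.01154,0,0,0,0,-0.3],
  [-0.03065,0.01154,0,0,0,0,-0.3],
  [-0.03065,0.01154,0,0,0,0,-0.3],
  [-0.03065,0.01154,0,0,0,0,-0.3],
  [-0.03065,0.01154,0,0,0,0,-0.3],
  [-0.03065,0.01154,0,0,0,0,-0.3],
  [-0.03065,0.01154,0,0,0,0,-0.3],
  [-0.03065,0.01154,0,0,0,0,-0.3],
  [-0.0153,0.0058,0,0,0,0,-0.3],
  [0,0,0,0,0,0,-0.3],
  [0,0,0,0,0,0,-0.3],
])

```text
time_s: 17.52
ee_pos: [0.6116, 0.0685, 0.1785]
eef_rot: [-3.139, -0.0, 1.614]
force: [0.1, 0.6, 0.1]
grip_width: 0.0612
grip_force: 0.0
```

Call:
play_rows([
  [0,0,0.02,0,0,0,-0.3],
  [0,0,0.03,0,0,0,-0.3],
  [0,0,0.02,0,0,0,-0.3],
  [0,0,0.01,0,0,0,-0.3],
  [0,0,0,0,0,0,-0.3],
  [0,0,0,0,0,0,-0.3],
])

```text
time_s: 18.02
ee_pos: [0.612, 0.0698, 0.1007]
eef_rot: [-3.141, -0.0, 1.617]
force: [0.5, 0.6, 0.8]
grip_width: 0.0613
grip_force: 0.0
```

Run:
```python
from h import *
b=snap('side','s5')
o=ctrl.get_obs();p=o['ee_pos'];print(p,o['eef_rot'],o['grip_width'],o['force'])
B=cv2.resize(b[110:220,280:390],None,fx=5.4,fy=5.4,interpolation=cv2.INTER_CUBIC)
cv2.imwrite('pics/v5.png',B)
print('tip proj +33, in crop',(proj('side',[p+[0,0,.033],[.612,.069,.107],[.612,.069,.09]])-[280,110])*5.4)
```

```text
[0.61251559 0.0695936  0.10147485] [ 3.14015833e+00 -8.96178565e-05  1.61656505e+00] 0.06115691180236298 [-0.47838088 -0.16924666  0.57000853]
tip proj +33, in crop [[291.72127059 262.84233554]
 [288.59819649 311.40732423]
 [287.20000328 340.37972886]]
```

View pics/v5.png

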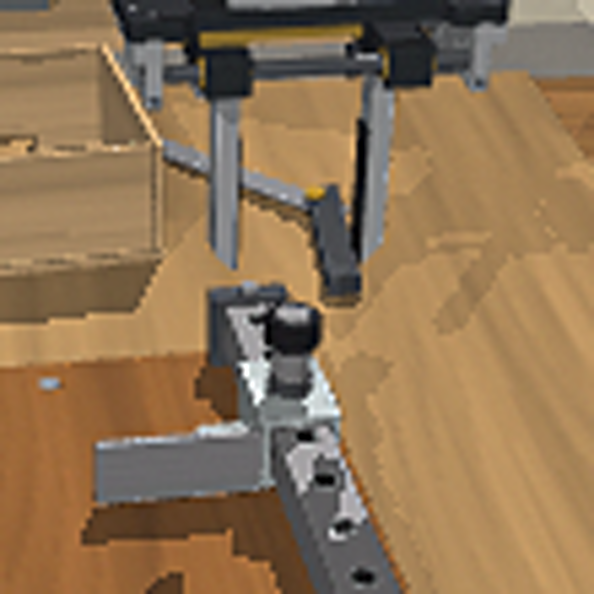

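The tips are at crop (235,265) and (365,260), straddling the knob axis (crop x≈294) to within about 2 mm. The +33 mm height offset is confirmed. I descend and close gently.

Call:
play_rows([
  [0,0,0.02,0,0,0,-0.3],
  [0,0,0.02,0,0,0,-0.3],
  [0,0,0.01,0,0,0,-0.3],
  [0,0,0.005,0,0,0,-0.3],
  [0,0,0,0,0,0,-0.3],
  [0,0,0,0,0,0,0.5],
  [0,0,0,0,0,0,0.5],
  [0,0,0,0,0,0,0.5],
  [0,0,0,0,0,0,0.5],
  [0,0,0,0,0,0,0.5],
  [0,0,0,0,0,0,0.5],
  [0,0,0,0,0,0,0.5],
  [0,0,0,0,0,0,0.5],
], force=8)

```text
time_s: 19.15
ee_pos: [0.6125, 0.069, 0.0456]
eef_rot: [3.141, 0.0, 1.616]
force: [1.5, -0.1, 2.9]
grip_width: 0.0298
grip_force: 8.0
```

The opening is 29.8 mm with low side force, so the knob is between the fingers. I grip harder and lift.

Call:
play_rows([
  [0,0,0,0,0,0,0.7],
  [0,0,0,0,0,0,0.7],
  [0,0,-0.003,0,0,0,0.7],
  [0,0,-0.003,0,0,0,0.7],
  [0,0,-0.003,0,0,0,0.7],
  [0,0,-0.003,0,0,0,0.7],
  [0,0,0,0,0,0,0.7],
  [0,0,0,0,0,0,0.7],
  [0,0,0,0,0,0,0.7],
], force=40)

```text
time_s: 19.9
ee_pos: [0.6123, 0.069, 0.0564]
eef_rot: [3.141, -0.0, 1.616]
force: [8.3, 0.6, -6.9]
grip_width: 0.0291
grip_force: 40.0
```

Call:
play_rows([
  [0,0.001,-0.0013,0,0,0,0.7],
  [0,0,0,0,0,0,0.7],
  [0,0,0,0,0,0,0.7],
])

```text
time_s: 20.15
ee_pos: [0.6124, 0.069, 0.0574]
eef_rot: [-3.139, 0.0, 1.616]
force: [1.4, 0.4, -9.0]
grip_width: 0.0293
grip_force: 40.0
```

Call:
play_rows([
  [-0.004,0,0,0,0,0,0.7],
  [-0.004,0,0,0,0,0,0.7],
  [-0.004,0,0,0,0,0,0.7],
  [-0.004,0,0,0,0,0,0.7],
  [-0.004,0,0,0,0,0,0.7],
  [0,0,0,0,0,0,0.7],
  [0,0,0,0,0,0,0.7],
])

```text
time_s: 20.73
ee_pos: [0.6135, 0.0484, 0.0583]
eef_rot: [-3.14, 0.0, 1.615]
force: [-4.8, -1.3, -8.9]
grip_width: 0.0291
grip_force: 40.0
```

Call:
play_rows([
  [-0.004,-0.0005,0,0,0,0,0.7],
  [-0.004,0,0,0,0,0,0.7],
  [-0.004,0,0,0,0,0,0.7],
  [-0.004,0,0,0,0,0,0.7],
  [-0.004,0,0,0,0,0,0.7],
  [0,0,0,0,0,0,0.7],
  [0,0,0,0,0,0,0.7],
  [0,0,0,0,0,0,0.7],
])

```text
time_s: 21.4
ee_pos: [0.6144, 0.0287, 0.0586]
eef_rot: [-3.141, 0.0, 1.616]
force: [-2.6, -1.1, -9.6]
grip_width: 0.0291
grip_force: 40.0
```

Call:
play_rows([
  [0,0,0.003,0,0,0,0.7],
  [0,0,0.003,0,0,0,0.7],
  [0,0,0.003,0,0,0,0.7],
  [0,0,0.003,0,0,0,0.7],
  [0,0,0.001,0,0,0,0.7],
  [0,0,0,0,0,0,0.7],
  [0,0,0,0,0,0,0.7],
  [0,0,0,0,0,0,0.7],
])

```text
time_s: 22.07
ee_pos: [0.6144, 0.0291, 0.0457]
eef_rot: [3.141, 0.0, 1.616]
force: [-4.5, -1.3, -4.3]
grip_width: 0.0293
grip_force: 40.0
```

Call:
play_rows([
  [0,0,0.001,0,0,0,0.7],
  [0,0,0.0007,0,0,0,0.7],
  [0,0,0,0,0,0,0.7],
  [0,0,0,0,0,0,0.7],
  [0,0,0,0,0,0,0.7],
])

```text
time_s: 22.48
ee_pos: [0.6147, 0.0291, 0.0456]
eef_rot: [3.141, 0.0, 1.616]
force: [-12.6, -1.7, 11.3]
grip_width: 0.0291
grip_force: 40.0
```

Run:
```python
from h import *
b=snap('side','s6')
o=ctrl.get_obs();p=o['ee_pos'];print(p,o['eef_rot'],o['grip_width'],o['force'],o['grip_force'])
B=cv2.resize(b[90:230,270:410],None,fx=4.2,fy=4.2,interpolation=cv2.INTER_CUBIC)
cv2.imwrite('pics/v6.png',B)
```

```text
[0.61470117 0.02906892 0.0456053 ] [3.14042267e+00 1.88824812e-04 1.61609335e+00] 0.0297326150124471 [-11.61599205  -1.07874596  10.58826684] 40.00328242778778
```

View pics/v6.png

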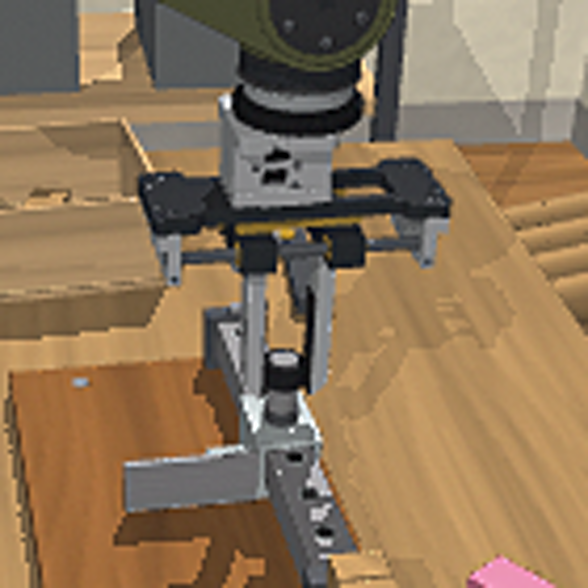

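The picture shows the fingers around the knob (crop (285,370)) and the stop moved one hole along. Pressing down stops at the same height reading as the pin's first home position (0.0456), with a firm reaction, so the pin is home. I hand in.

```bash
python3 -c "
from station import ctrl
print(ctrl.hand_in())"
```

```text
the job is handed in; nothing more can be done
None
```

I handed the job in at about 22.5 s of the 70 s allowed: both offcuts are in the box, and the length stop is one hole nearer the saw guide with the pin home and the knob still gripped at 40 N. The hand-in returned no verdict; those results are my own checks from the camera pictures and the height and force readings.

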